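# Unscrew the battery cap of a control unit

### The job

Open the battery well of the white control unit: unscrew its large ribbed black cap (counter-clockwise, about a third of a turn in all, regripping as you need), lift it off, and set it down upright in the round steel dish.

Things in the scene. Friction and masses are not known exactly. Their poses are not given: they have to be found in the camera images.
- unit: White steel control unit fixed to the bench, 140 mm (its x) by 190 mm (its y) by 60 mm high; a dark display and rocker switch on its -x face. Origin at the centre of its underside, z up. The battery well's neck and cap stand on its top, 40 mm along +y from the origin. A small fixed black plug (28 mm wide, 14 mm high, not the cap) stands on its top 60 mm along -y.
- cap_mid (a point): The battery cap: black, ribbed, round, 54 mm in diameter, 44 mm high, 80 g, screwed on the unit's neck, upright. This point is on its axis, half-way up; its lower edge starts 8 mm above the unit's top. z up; a low bar along its x crosses its flat top. It can be gripped at any angle. Once free it lifts straight up and is clear of the neck after 40 mm.
- neck_top (a point): Centre of the rim of the neck under the cap, 44 mm above the unit's top; hidden at first. Coarse thread, light friction: the cap comes free when turned counter-clockwise (seen from above) by 115 to 130 degrees in all, best 122, so two grasps of about 61 degrees; a stop blocks it beyond about 135. The cap need not be raised while it is turned.
- dish_floor (a point): Round shallow dish of bare steel, loose, 156 mm across at the rim, 138 mm across its flat floor, 15 mm high. This point is the centre of its inner floor, 4 mm above the bench. A rectangular aluminium parts tin, an amber jar with a black lid and a screwdriver lie near and are not needed.
There are look-alikes about, which are no part of the job. Leave any green look-alike of the part that bears cap_mid alone.

How it is judged:
By the outcome, as a careful person would: the job done as asked, in the order asked, and still so for the second after the job is handed in, with the robot touching nothing.
It also fails if it takes over 48 s, if anything falls off the work surface, if the arm or the gripper's body presses on something with over 40 N, if the wrist force passes 120 N, or if a joint passes its speed limit or range.

### The arm

A 7-joint arm with a two-finger parallel gripper is mounted at the origin on the work surface. World frame = base frame: x ahead of the robot, y to its left, z up, the work surface at z = 0. Lengths are in m, angles in rad, forces in N, time in s.
With the tool pointing down it reaches from about 0.425 to 0.925 m from the base axis. Payload 6.8 kg.
Tool frame: the origin (TCP) lies on the mounting face of the last link; the fingertips stand 173 mm ahead of it and the grasp point (between the pads) lies 155 mm ahead of it; z points along the fingers, y is the line along which they close (so a half turn about z gives the same grasp; the last joint's range is limited). The gripper opens to 85 mm and grips with 20 to 120 N. Pads are 22 mm wide; open, the fingers measure 114 mm over their backs; the gripper's body (76 mm by 85 mm) begins 54 mm behind the grasp point. The pads swing forward as they close: fully open they stand 13 mm farther back than shut.
Start: joints at [-1.215, 0.477, 0.022, 1.555, -0.011, 1.109, -0.083], TCP at [0.302, 0.604, 0.405] pointing down, gripper open.
Joint ranges: [-2.96, 2.96], [-0.34, 2.1], [-1.41, 1.46], [0.24, 2.44], [-1.37, 4.51], [0.17, 1.92], [-2.96, 2.96]. Speed limits (rad/s): [2.39, 2.39, 3.14, 3.14, 3.14, 3.14, 3.14].

### API

Orientations are given as a rotation vector (axis times angle).
In Python, from bench import r gives the robot as it stands.
- The arm moves only by the tool arm_command, never from a script. Its argument "plan" is a list of rows, each an object of numbers: "claw": the closure, from 0 (fully open) to 1 (shut); "tx", "ty", "tz": the shift along the tool's x, y, z in m; "ax", "ay", "az": the turn, a rotation vector about the tool's x, y, z in degrees. A call has exactly 10 rows; each row shifts and turns the commanded pose from where the row before left it, along the tool's axes as they then stand; what a row does not reach is not made up. A row lasts 1/12 s, in which the tool goes at most 41.7 mm and 7.16 degrees, less where a joint would pass 70% of its speed; a pose out of reach is approached as far as the arm can. A call is refused whole if a number of a shift passes 0.0417 or a number of a turn 7.16, either way. A call with a gripper value outside its range is refused whole. The fingers move at their own pace and stop on an object; "squeeze" is the grip in N (left out, the last holds). Time passes only in rows, so rows that do not move let the fingers close, or fill a call up. It gives the time, the measured TCP pose, the force, the opening and the grip force at its end, in the units of the state.
- r.get_obs(): the state, without advancing time (a new reading comes with each control period).
- r.grab_frame(name): name is "side" or "top"; returns the picture (400x640x3 uint8, red, green, blue); there is no depth.
- r.camera_model(name): a dict with "fx", "fy", "cx", "cy" (pixels), "position" and "orientation" of the camera in the world. Camera axes: x right, y up, looking along -z (the intrinsics and any distortion apply to the point x, -y, -z); pixel columns grow to the right and rows downward; lengths in m; the calibration is good to about 2 mm. A picture is of the moment at which its call begins. camera_model takes no time and is no camera call.
- r.hand_in(): hands the job in; it is judged then, once.
Trained networks look in the newest picture that a camera, given by its name, has taken for a name from the list of things; names that differ only in an ending like _2 or _b are one class to them, and where a whole thing is asked for, a point or a joint stands for the part that bears it (a point fixed in the world has none). Each returns a list of dicts, best first, with "confidence" (0 to 1); they miss things now and then, are a little off and sometimes report something else, mostly with a low value. They report only what shows in the picture. A call takes as long as a camera call. They do not tell look-alikes from the thing itself.
- r.boxes_of(target, camera): "location" ([x, y, z] in m, in the coordinates of the camera as it stood for that picture, good to about 4 mm: the middle of the surface that is visible of it).
- r.tip_of(target, camera): "location" ([x, y, z] in m, in the coordinates of the camera as it stood for that picture, good to about 4 mm: a listed point, or the origin of a listed thing).
The state is a dict: "clock": time; "joints": joint angles; "qvel": joint speeds; "tau": joint torques, N m; "tcp_pos": TCP position; "orientation": TCP orientation; "contact_force": force on the tool from outside, world axes, zero at the start; "moment": the same for the moment, N m; "grip_width": finger opening in m; "gripper_force": force on a finger pad.
Only numpy, scipy, OpenCV 4.12 (cv2) and the standard library are available. Lean on these libraries where they do the work, as an engineer would, in place of code of your own. Each camera call takes 0.05 s, during which the arm holds its last target. There are 200 camera calls.

## Working session

There is one attempt and no reset: what is moved stays moved. The work goes in short steps, Python scripts to look and compute and a tool call to move; the robot and the scene stay as the last step left them, time stands still between calls to the robot, and variables do not carry over. Pictures are saved under pics/ and viewed, at most 10 in all, crops included, and the job is handed in when it is done.

Besides the shell and the picture viewer there is one more tool, called after "Emit:" in YAML: its name, and indented under it one key for each argument. arm_command: Moves the arm, as the interface text tells. Its arguments: {"type":"object","properties":{"plan":{"type":"array","items":{"type":"object","properties":{"claw":{"type":"number"},"tx":{"type":"number"},"ty":{"type":"number"},"tz":{"type":"number"},"ax":{"type":"number"},"ay":{"type":"number"},"az":{"type":"number"}}}},"squeeze":{"type":"number"}},"required":["plan"]}

```bash
mkdir -p pics; cat > h.py <<'E'
import numpy as np,cv2
from scipy.spatial.transform import Rotation as R
from bench import r
def cam(n):
    m=r.camera_model(n);o=np.array(m["orientation"],float)
    Rm=o if o.shape==(3,3) else R.from_rotvec(o).as_matrix() if o.size==3 else R.from_quat(o).as_matrix()
    return m,Rm,np.array(m["position"])
def w(n,p):
    m,Rm,t=cam(n);return Rm@np.array(p)+t
def px(n,p):
    m,Rm,t=cam(n);c=Rm.T@(np.array(p)-t);return [round(m["cx"]+m["fx"]*c[0]/-c[2]),round(m["cy"]-m["fy"]*c[1]/-c[2])]
E
python3 - <<'E'
from h import *
for n in("side","top"):
    cv2.imwrite(f"pics/{n}0.png",r.grab_frame(n)[:,:,::-1]); print(r.camera_model(n))
    for f,t in((r.tip_of,"cap_mid"),(r.tip_of,"dish_floor"),(r.tip_of,"unit"),(r.tip_of,"neck_top"),(r.boxes_of,"cap_mid")):
        for d in f(t,n): p=w(n,d["location"]);print(n,f.__name__,t,round(d["confidence"],2),p.round(4),px(n,p))
print(r.get_obs())
E
```

```text
{'fx': 461.67623341755177, 'fy': 461.67623341755177, 'cx': 312.5293082643778, 'cy': 198.39693264001988, 'position': array([ 0.03170576, -0.6220203 ,  0.70193384]), 'orientation': array([ 0.94312992, -0.30725399, -0.60702015])}
side call cap_mid 0.81 [0.5905 0.2319 0.0896] [286, 174]
side call cap_mid 0.71 [0.514  0.3665 0.0228] [236, 184]
side call cap_mid 0.68 [0.6266 0.3675 0.0171] [271, 172]
side call dish_floor 0.79 [ 0.5149 -0.2343  0.0009] [394, 323]
side call unit 0.8 [ 0.5776  0.196  -0.001 ] [291, 211]
side call neck_top 0.76 [0.588  0.2324 0.106 ] [285, 168]
side call cap_mid 0.96 [0.5082 0.3519 0.0341] [237, 183]
side call cap_mid 0.86 [0.5801 0.218  0.0986] [286, 174]
{'fx': 471.95329414887107, 'fy': 471.95329414887107, 'cx': 315.9955883957144, 'cy': 194.3660257372169, 'position': array([0.42417698, 0.06947884, 1.06772248]), 'orientation': array([ 0.09743539, -0.08543895, -1.5540487 ])}
top call cap_mid 0.98 [0.5913 0.2307 0.0894] [244, 169]
top call cap_mid 0.92 [0.5178 0.3661 0.0254] [186, 205]
top call cap_mid 0.9 [0.6238 0.3635 0.0233] [190, 158]
top call dish_floor 0
[... 370 characters left out ...]
57]
{'clock': 0.6, 'joints': array([-1.21510101,  0.47692885,  0.02239732,  1.5553977 , -0.01147856,
        1.1093424 , -0.08310331]), 'qvel': array([ 0.00115688, -0.00074698,  0.00115592,  0.00048401,  0.00080741,
        0.00011239,  0.00091137]), 'tau': array([-1.21675177e-03, -5.96017706e+01,  1.60492480e+00, -2.81417871e+01,
        1.23292470e-02,  1.95833454e-03, -2.91684057e-05]), 'tcp_pos': array([0.30195688, 0.6036936 , 0.40475658]), 'orientation': array([7.22032575e-01, 3.05748393e+00, 8.05763785e-05]), 'contact_force': array([-1.10758206,  0.01147552, -0.07890347]), 'moment': array([-0.03410523,  0.03348544, -0.01150072]), 'gripper_force': 0.0, 'grip_width': 0.08525599766067674}
```

View pics/side0.png

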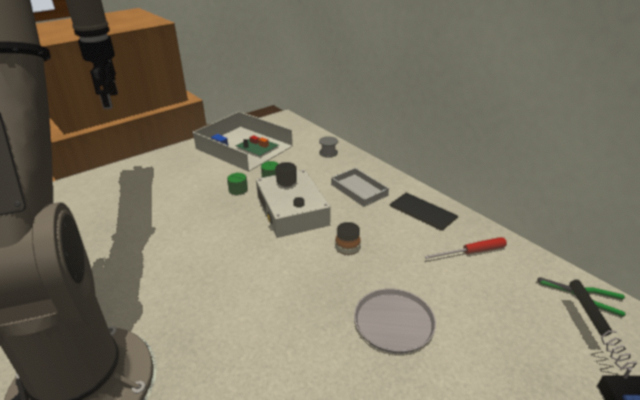

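View pics/top0.png

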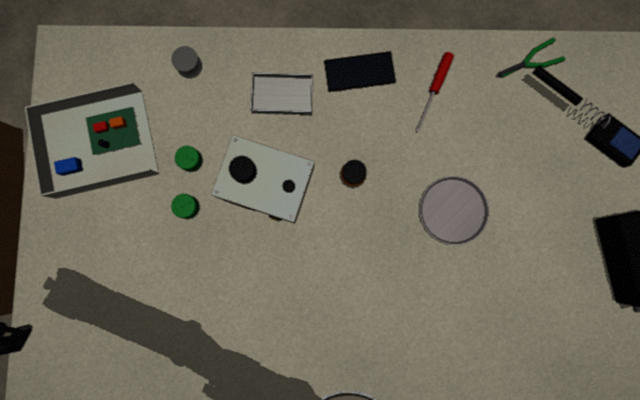

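Side view: black cap at (286,174), small plug at (299,202), green look-alikes at (237,183) and (269,168), dish at (394,322). 
Top view: cap at (243,169), plug at (289,186), green caps at (187,158) and (183,206), black-lidded amber jar at (353,172), dish at (453,210).

The black round one at (243,169) on the white unit fits. The green ones stand on the bench, the plug is too small, and the jar is off the unit. I'll confirm this in a crop.

```bash
python3 - <<'E'
from h import *
im=r.grab_frame("top")[:,:,::-1]; cv2.imwrite("pics/crop.png",cv2.resize(im[120:240,160:320],None,fx=5,fy=5,interpolation=cv2.INTER_CUBIC))
for t in("cap_mid","dish_floor","unit"):
  for n in("top","side"):
    r.grab_frame(n); print(n,t,[w(n,d["location"]).round(4).tolist() for d in r.tip_of(t,n)])
E
```

```text
top cap_mid [[0.5901, 0.2292, 0.0919], [0.5192, 0.3641, 0.0258], [0.6245, 0.3647, 0.0229]]
side cap_mid [[0.5111, 0.3686, 0.0223], [0.5875, 0.2303, 0.0904], [0.6265, 0.3671, 0.0192], [0.5747, 0.195, 0.0026]]
top dish_floor [[0.5207, -0.2345, 0.0046]]
side dish_floor [[0.5143, -0.2341, 0.0049]]
top unit [[0.5797, 0.1963, -0.0027]]
side unit [[0.5756, 0.1944, 0.0008]]
```

View pics/crop.png

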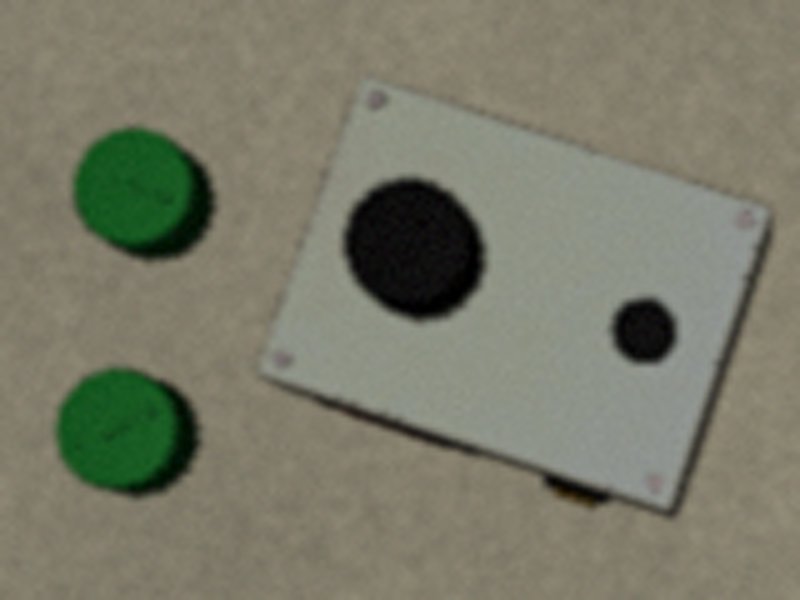

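The crop confirms it: the black cap at crop (415,248) is on the white unit, with the small plug at (645,330). Both green caps stand off the unit. Target is about (0.590, 0.2305, 0.090).

Emit:
arm_command:
  plan:
    - {"tx": -0.035, "ty": -0.017, "claw": 0}
    - {"tx": -0.035, "ty": -0.017, "claw": 0}
    - {"tx": -0.035, "ty": -0.017, "claw": 0}
    - {"tx": -0.035, "ty": -0.017, "claw": 0}
    - {"tx": -0.035, "ty": -0.017, "claw": 0}
    - {"tx": -0.035, "ty": -0.017, "claw": 0}
    - {"tx": -0.035, "ty": -0.017, "claw": 0}
    - {"tx": -0.035, "ty": -0.017, "claw": 0}
    - {"tx": -0.035, "ty": -0.017, "claw": 0}
    - {"tx": -0.035, "ty": -0.017, "claw": 0}
  squeeze: 30

```text
invalid input at $.plan[0]: expected keys claw, tx, ty, tz, ax, ay, az
```

```bash
cat >> h.py <<'E'
def st(goal=None):
    o=r.get_obs();T=R.from_rotvec(o["orientation"]);y=T.as_matrix()[:,1]
    print("t",round(o["clock"],2),"tcp",o["tcp_pos"].round(4),"yaw_y",round(float(np.degrees(np.arctan2(y[1],y[0]))),1),"zdir",T.as_matrix()[:,2].round(3),"j",o["joints"].round(2),"F",o["contact_force"].round(1),"M",o["moment"].round(2),"w",round(o["grip_width"],4),"g",round(o["gripper_force"],1))
    if goal is not None: print("tool shift to goal",T.inv().apply(np.array(goal)-o["tcp_pos"]).round(4))
E
python3 -c "
from h import *
st([.590,.2305,.30])"
```

```text
t 1.25 tcp [0.302  0.6037 0.4047] yaw_y 63.4 zdir [-0. -0. -1.] j [-1.22  0.48  0.02  1.56 -0.01  1.11 -0.08] F [ 0.9 -1.7 -0.6] M [0.01 0.   0.01] w 0.0854 g 0.0
tool shift to goal [-0.4246 -0.2049  0.1047]
```

Emit:
arm_command:
  plan:
    - {"claw": 0, "tx": -0.035, "ty": -0.017, "tz": 0, "ax": 0, "ay": 0, "az": 0}
    - {"claw": 0, "tx": -0.035, "ty": -0.017, "tz": 0, "ax": 0, "ay": 0, "az": 0}
    - {"claw": 0, "tx": -0.035, "ty": -0.017, "tz": 0, "ax": 0, "ay": 0, "az": 0}
    - {"claw": 0, "tx": -0.035, "ty": -0.017, "tz": 0, "ax": 0, "ay": 0, "az": 0}
    - {"claw": 0, "tx": -0.035, "ty": -0.017, "tz": 0, "ax": 0, "ay": 0, "az": 0}
    - {"claw": 0, "tx": -0.035, "ty": -0.017, "tz": 0, "ax": 0, "ay": 0, "az": 0}
    - {"claw": 0, "tx": -0.035, "ty": -0.017, "tz": 0, "ax": 0, "ay": 0, "az": 0}
    - {"claw": 0, "tx": -0.035, "ty": -0.017, "tz": 0, "ax": 0, "ay": 0, "az": 0}
    - {"claw": 0, "tx": -0.035, "ty": -0.017, "tz": 0, "ax": 0, "ay": 0, "az": 0}
    - {"claw": 0, "tx": -0.035, "ty": -0.017, "tz": 0, "ax": 0, "ay": 0, "az": 0}
  squeeze: 30

```text
clock: 2.08
tcp_pos: [0.5398, 0.2934, 0.405]
orientation: [0.722, 3.057, 0.001]
contact_force: [0.5, 1.0, 0.3]
grip_width: 0.0853
gripper_force: 0.0
```

```bash
python3 -c "
from h import *
st([.590,.2305,.30])"
```

```text
t 2.08 tcp [0.5398 0.2934 0.405 ] yaw_y 63.4 zdir [ 0.  0. -1.] j [-0.7   0.38  0.13  1.71 -0.06  1.05  0.56] F [0.5 1.  0.3] M [-0.03  0.02  0.05] w 0.0853 g 0.0
tool shift to goal [-0.073  -0.0339  0.105 ]
```

Emit:
arm_command:
  plan:
    - {"claw": 0, "tx": -0.025, "ty": -0.0117, "tz": 0, "ax": 0, "ay": 0, "az": 0}
    - {"claw": 0, "tx": -0.025, "ty": -0.0117, "tz": 0, "ax": 0, "ay": 0, "az": 0}
    - {"claw": 0, "tx": -0.0246, "ty": -0.0115, "tz": 0, "ax": 0, "ay": 0, "az": 0}
    - {"claw": 0, "tx": 0, "ty": 0, "tz": 0.035, "ax": 0, "ay": 0, "az": 0}
    - {"claw": 0, "tx": 0, "ty": 0, "tz": 0.035, "ax": 0, "ay": 0, "az": 0}
    - {"claw": 0, "tx": 0, "ty": 0, "tz": 0.03, "ax": 0, "ay": 0, "az": 0}
    - {"claw": 0, "tx": 0, "ty": 0, "tz": 0, "ax": 0, "ay": 0, "az": 0}
    - {"claw": 0, "tx": 0, "ty": 0, "tz": 0, "ax": 0, "ay": 0, "az": 0}
    - {"claw": 0, "tx": 0, "ty": 0, "tz": 0, "ax": 0, "ay": 0, "az": 0}
    - {"claw": 0, "tx": 0, "ty": 0, "tz": 0, "ax": 0, "ay": 0, "az": 0}
  squeeze: 30

```text
clock: 2.92
tcp_pos: [0.591, 0.231, 0.3073]
orientation: [0.721, 3.054, 0.004]
contact_force: [0.8, 0.0, 0.1]
grip_width: 0.0855
gripper_force: 0.0
```

```bash
python3 -c "
from h import *
st([.590,.2305,.25])
im=r.grab_frame('side')[:,:,::-1]; cv2.imwrite('pics/s1.png',cv2.resize(im[90:240,190:390],None,fx=4,fy=4,interpolation=cv2.INTER_CUBIC))"
```

```text
t 2.92 tcp [0.591  0.231  0.3073] yaw_y 63.4 zdir [ 0.004  0.002 -1.   ] j [-0.57  0.51  0.14  1.75 -0.09  0.88  0.71] F [0.8 0.  0.1] M [-0.   -0.01 -0.04] w 0.0855 g 0.0
tool shift to goal [ 0.0008 -0.0011  0.0573]
```

View pics/s1.png

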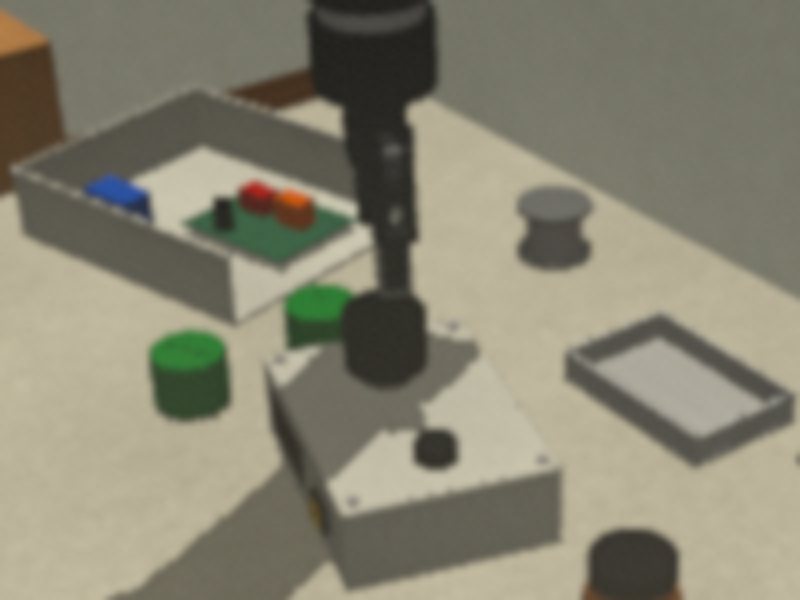

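The side view shows the gripper centred over the cap at crop (385,335). Next I descend to TCP z of about 0.249 and close.

Emit:
arm_command:
  plan:
    - {"claw": 0, "tx": 0, "ty": 0, "tz": 0.02, "ax": 0, "ay": 0, "az": 0}
    - {"claw": 0, "tx": 0, "ty": 0, "tz": 0.02, "ax": 0, "ay": 0, "az": 0}
    - {"claw": 0, "tx": 0, "ty": 0, "tz": 0.016, "ax": 0, "ay": 0, "az": 0}
    - {"claw": 0, "tx": 0, "ty": 0, "tz": 0, "ax": 0, "ay": 0, "az": 0}
    - {"claw": 0, "tx": 0, "ty": 0, "tz": 0, "ax": 0, "ay": 0, "az": 0}
    - {"claw": 0, "tx": 0, "ty": 0, "tz": 0, "ax": 0, "ay": 0, "az": 0}
    - {"claw": 0, "tx": 0, "ty": 0, "tz": 0, "ax": 0, "ay": 0, "az": 0}
    - {"claw": 0, "tx": 0, "ty": 0, "tz": 0, "ax": 0, "ay": 0, "az": 0}
    - {"claw": 0, "tx": 0, "ty": 0, "tz": 0, "ax": 0, "ay": 0, "az": 0}
    - {"claw": 0.2, "tx": 0, "ty": 0, "tz": 0, "ax": 0, "ay": 0, "az": 0}
  squeeze: 30

```text
clock: 3.8
tcp_pos: [0.5902, 0.2306, 0.2493]
orientation: [0.722, 3.057, 0.001]
contact_force: [-0.6, 1.1, 0.0]
grip_width: 0.0754
gripper_force: 0.0
```

Emit:
arm_command:
  plan:
    - {"claw": 1, "tx": 0, "ty": 0, "tz": 0, "ax": 0, "ay": 0, "az": 0}
    - {"claw": 1, "tx": 0, "ty": 0, "tz": 0, "ax": 0, "ay": 0, "az": 0}
    - {"claw": 1, "tx": 0, "ty": 0, "tz": 0, "ax": 0, "ay": 0, "az": 0}
    - {"claw": 1, "tx": 0, "ty": 0, "tz": 0, "ax": 0, "ay": 0, "az": 0}
    - {"claw": 1, "tx": 0, "ty": 0, "tz": 0, "ax": 0, "ay": 0, "az": 0}
    - {"claw": 1, "tx": 0, "ty": 0, "tz": 0, "ax": 0, "ay": 0, "az": 0}
    - {"claw": 1, "tx": 0, "ty": 0, "tz": 0, "ax": 0, "ay": 0, "az": 0}
    - {"claw": 1, "tx": 0, "ty": 0, "tz": 0, "ax": 0, "ay": 0, "az": 0}
    - {"claw": 1, "tx": 0, "ty": 0, "tz": 0, "ax": 0, "ay": 0, "az": 0}
    - {"claw": 1, "tx": 0, "ty": 0, "tz": 0, "ax": 0, "ay": 0, "az": 0}
  squeeze: 30

```text
clock: 4.63
tcp_pos: [0.5901, 0.2305, 0.249]
orientation: [0.722, 3.057, 0.0]
contact_force: [-1.2, 1.1, 5.2]
grip_width: 0.0535
gripper_force: 31.4
```

```bash
python3 -c "
from h import *
st([.590,.2305,.25])"
```

```text
t 4.63 tcp [0.5901 0.2305 0.249 ] yaw_y 63.4 zdir [ 0.  0. -1.] j [-0.56  0.59  0.13  1.79 -0.1   0.77  0.72] F [-1.2  1.1  5.2] M [-0.06  0.33  0.09] w 0.0535 g 31.4
tool shift to goal [ 0.0001 -0.0001 -0.001 ]
```

Well centred. Turning counter-clockwise by 61°, which is −az because tool z points down.

Emit:
arm_command:
  plan:
    - {"claw": 1, "tx": 0, "ty": 0, "tz": 0, "ax": 0, "ay": 0, "az": 0}
    - {"claw": 1, "tx": 0, "ty": 0, "tz": 0, "ax": 0, "ay": 0, "az": -3}
    - {"claw": 1, "tx": 0, "ty": 0, "tz": 0, "ax": 0, "ay": 0, "az": -6}
    - {"claw": 1, "tx": 0, "ty": 0, "tz": 0, "ax": 0, "ay": 0, "az": -7}
    - {"claw": 1, "tx": 0, "ty": 0, "tz": 0, "ax": 0, "ay": 0, "az": -7}
    - {"claw": 1, "tx": 0, "ty": 0, "tz": 0, "ax": 0, "ay": 0, "az": -7}
    - {"claw": 1, "tx": 0, "ty": 0, "tz": 0, "ax": 0, "ay": 0, "az": -7}
    - {"claw": 1, "tx": 0, "ty": 0, "tz": 0, "ax": 0, "ay": 0, "az": -7}
    - {"claw": 1, "tx": 0, "ty": 0, "tz": 0, "ax": 0, "ay": 0, "az": -7}
    - {"claw": 1, "tx": 0, "ty": 0, "tz": 0, "ax": 0, "ay": 0, "az": -7}
  squeeze: 50

```text
clock: 5.47
tcp_pos: [0.5907, 0.231, 0.2492]
orientation: [-0.859, 3.019, 0.001]
contact_force: [1.7, 1.7, 1.6]
grip_width: 0.0532
gripper_force: 51.8
```

Emit:
arm_command:
  plan:
    - {"claw": 1, "tx": 0, "ty": 0, "tz": 0, "ax": 0, "ay": 0, "az": -3}
    - {"claw": 1, "tx": 0, "ty": 0, "tz": 0, "ax": 0, "ay": 0, "az": 0}
    - {"claw": 1, "tx": 0, "ty": 0, "tz": 0, "ax": 0, "ay": 0, "az": 0}
    - {"claw": 1, "tx": 0, "ty": 0, "tz": 0, "ax": 0, "ay": 0, "az": 0}
    - {"claw": 1, "tx": 0, "ty": 0, "tz": 0, "ax": 0, "ay": 0, "az": 0}
    - {"claw": 1, "tx": 0, "ty": 0, "tz": 0, "ax": 0, "ay": 0, "az": 0}
    - {"claw": 1, "tx": 0, "ty": 0, "tz": 0, "ax": 0, "ay": 0, "az": 0}
    - {"claw": 1, "tx": 0, "ty": 0, "tz": 0, "ax": 0, "ay": 0, "az": 0}
    - {"claw": 1, "tx": 0, "ty": 0, "tz": 0, "ax": 0, "ay": 0, "az": 0}
    - {"claw": 1, "tx": 0, "ty": 0, "tz": 0, "ax": 0, "ay": 0, "az": 0}
  squeeze: 50

```text
clock: 6.3
tcp_pos: [0.5904, 0.2307, 0.2491]
orientation: [-0.929, 3.0, 0.0]
contact_force: [2.6, 1.9, 5.0]
grip_width: 0.053
gripper_force: 52.0
```

```bash
python3 -c "
from h import *
st([.590,.2305,.249])"
```

```text
t 6.3 tcp [0.5904 0.2307 0.2491] yaw_y 124.4 zdir [ 0.001  0.001 -1.   ] j [-0.37  0.59 -0.14  1.77  0.11  0.79  1.61] F [2.6 1.9 5. ] M [ 0.35 -0.51 -0.02] w 0.053 g 52.0
tool shift to goal [0.0005 0.     0.0001]
```

Turned to 124.4°. Now opening, turning back, and regripping.

Emit:
arm_command:
  plan:
    - {"claw": 0, "tx": 0, "ty": 0, "tz": 0, "ax": 0, "ay": 0, "az": 0}
    - {"claw": 0, "tx": 0, "ty": 0, "tz": 0, "ax": 0, "ay": 0, "az": 0}
    - {"claw": 0, "tx": 0, "ty": 0, "tz": 0, "ax": 0, "ay": 0, "az": 0}
    - {"claw": 0, "tx": 0, "ty": 0, "tz": 0, "ax": 0, "ay": 0, "az": 0}
    - {"claw": 0, "tx": 0, "ty": 0, "tz": 0, "ax": 0, "ay": 0, "az": 0}
    - {"claw": 0, "tx": 0, "ty": 0, "tz": 0, "ax": 0, "ay": 0, "az": 5}
    - {"claw": 0, "tx": 0, "ty": 0, "tz": 0, "ax": 0, "ay": 0, "az": 7}
    - {"claw": 0, "tx": 0, "ty": 0, "tz": 0, "ax": 0, "ay": 0, "az": 7}
    - {"claw": 0, "tx": 0, "ty": 0, "tz": 0, "ax": 0, "ay": 0, "az": 7}
    - {"claw": 0, "tx": 0, "ty": 0, "tz": 0, "ax": 0, "ay": 0, "az": 7}
  squeeze: 30

```text
clock: 7.13
tcp_pos: [0.5899, 0.2304, 0.2485]
orientation: [0.03, -3.141, 0.0]
contact_force: [0.2, -0.4, 0.3]
grip_width: 0.085
gripper_force: 0.0
```

Emit:
arm_command:
  plan:
    - {"claw": 0, "tx": 0, "ty": 0, "tz": 0, "ax": 0, "ay": 0, "az": 7}
    - {"claw": 0, "tx": 0, "ty": 0, "tz": 0, "ax": 0, "ay": 0, "az": 7}
    - {"claw": 0, "tx": 0, "ty": 0, "tz": 0, "ax": 0, "ay": 0, "az": 7}
    - {"claw": 0, "tx": 0, "ty": 0, "tz": 0, "ax": 0, "ay": 0, "az": 7}
    - {"claw": 0, "tx": 0, "ty": 0, "tz": 0, "ax": 0, "ay": 0, "az": 0}
    - {"claw": 0, "tx": 0, "ty": 0, "tz": 0, "ax": 0, "ay": 0, "az": 0}
    - {"claw": 0, "tx": 0, "ty": 0, "tz": 0, "ax": 0, "ay": 0, "az": 0}
    - {"claw": 0, "tx": 0, "ty": 0, "tz": 0, "ax": 0, "ay": 0, "az": 0}
    - {"claw": 0, "tx": 0, "ty": 0, "tz": 0, "ax": 0, "ay": 0, "az": 0}
    - {"claw": 0, "tx": 0, "ty": 0, "tz": 0, "ax": 0, "ay": 0, "az": 0}
  squeeze: 30

```text
clock: 7.97
tcp_pos: [0.5901, 0.2304, 0.2487]
orientation: [-0.721, -3.058, -0.0]
contact_force: [-0.2, -0.8, -0.7]
grip_width: 0.0855
gripper_force: 0.0
```

Emit:
arm_command:
  plan:
    - {"claw": 0.2, "tx": 0, "ty": 0, "tz": 0, "ax": 0, "ay": 0, "az": 0}
    - {"claw": 1, "tx": 0, "ty": 0, "tz": 0, "ax": 0, "ay": 0, "az": 0}
    - {"claw": 1, "tx": 0, "ty": 0, "tz": 0, "ax": 0, "ay": 0, "az": 0}
    - {"claw": 1, "tx": 0, "ty": 0, "tz": 0, "ax": 0, "ay": 0, "az": 0}
    - {"claw": 1, "tx": 0, "ty": 0, "tz": 0, "ax": 0, "ay": 0, "az": 0}
    - {"claw": 1, "tx": 0, "ty": 0, "tz": 0, "ax": 0, "ay": 0, "az": 0}
    - {"claw": 1, "tx": 0, "ty": 0, "tz": 0, "ax": 0, "ay": 0, "az": 0}
    - {"claw": 1, "tx": 0, "ty": 0, "tz": 0, "ax": 0, "ay": 0, "az": 0}
    - {"claw": 1, "tx": 0, "ty": 0, "tz": 0, "ax": 0, "ay": 0, "az": 0}
    - {"claw": 1, "tx": 0, "ty": 0, "tz": 0, "ax": 0, "ay": 0, "az": 0}
  squeeze: 30

```text
clock: 8.8
tcp_pos: [0.5901, 0.2304, 0.2489]
orientation: [0.722, 3.057, 0.0]
contact_force: [-2.3, -0.6, 3.7]
grip_width: 0.0535
gripper_force: 31.7
```

```bash
python3 -c "
from h import *
st([.590,.2305,.249])"
```

```text
t 8.8 tcp [0.5901 0.2304 0.2489] yaw_y 63.4 zdir [ 0.  0. -1.] j [-0.56  0.59  0.13  1.79 -0.1   0.77  0.72] F [-2.3 -0.6  3.7] M [-0.22  0.26 -0.04] w 0.0535 g 31.7
tool shift to goal [ 0.0001  0.     -0.0001]
```

Emit:
arm_command:
  plan:
    - {"claw": 1, "tx": 0, "ty": 0, "tz": 0, "ax": 0, "ay": 0, "az": 0}
    - {"claw": 1, "tx": 0, "ty": 0, "tz": 0, "ax": 0, "ay": 0, "az": -3}
    - {"claw": 1, "tx": 0, "ty": 0, "tz": 0, "ax": 0, "ay": 0, "az": -6}
    - {"claw": 1, "tx": 0, "ty": 0, "tz": 0, "ax": 0, "ay": 0, "az": -7}
    - {"claw": 1, "tx": 0, "ty": 0, "tz": 0, "ax": 0, "ay": 0, "az": -7}
    - {"claw": 1, "tx": 0, "ty": 0, "tz": 0, "ax": 0, "ay": 0, "az": -7}
    - {"claw": 1, "tx": 0, "ty": 0, "tz": 0, "ax": 0, "ay": 0, "az": -7}
    - {"claw": 1, "tx": 0, "ty": 0, "tz": 0, "ax": 0, "ay": 0, "az": -7}
    - {"claw": 1, "tx": 0, "ty": 0, "tz": 0, "ax": 0, "ay": 0, "az": -7}
    - {"claw": 1, "tx": 0, "ty": 0, "tz": 0, "ax": 0, "ay": 0, "az": -7}
  squeeze: 50

```text
clock: 9.63
tcp_pos: [0.5899, 0.2307, 0.249]
orientation: [0.86, -3.021, -0.0]
contact_force: [-2.8, -1.5, 5.0]
grip_width: 0.0527
gripper_force: 51.4
```

Emit:
arm_command:
  plan:
    - {"claw": 1, "tx": 0, "ty": 0, "tz": 0, "ax": 0, "ay": 0, "az": -3}
    - {"claw": 1, "tx": 0, "ty": 0, "tz": 0, "ax": 0, "ay": 0, "az": 0}
    - {"claw": 1, "tx": 0, "ty": 0, "tz": 0, "ax": 0, "ay": 0, "az": 0}
    - {"claw": 1, "tx": 0, "ty": 0, "tz": 0, "ax": 0, "ay": 0, "az": 0}
    - {"claw": 1, "tx": 0, "ty": 0, "tz": 0, "ax": 0, "ay": 0, "az": 0}
    - {"claw": 1, "tx": 0, "ty": 0, "tz": -0.003, "ax": 0, "ay": 0, "az": 0}
    - {"claw": 1, "tx": 0, "ty": 0, "tz": -0.003, "ax": 0, "ay": 0, "az": 0}
    - {"claw": 1, "tx": 0, "ty": 0, "tz": 0, "ax": 0, "ay": 0, "az": 0}
    - {"claw": 1, "tx": 0, "ty": 0, "tz": 0, "ax": 0, "ay": 0, "az": 0}
    - {"claw": 1, "tx": 0, "ty": 0, "tz": 0, "ax": 0, "ay": 0, "az": 0}
  squeeze: 50

```text
clock: 10.47
tcp_pos: [0.5899, 0.2305, 0.2545]
orientation: [0.93, -3.001, -0.0]
contact_force: [0.1, -0.1, -0.5]
grip_width: 0.0529
gripper_force: 52.4
```

```bash
python3 -c "
from h import *
st([.590,.2305,.255])"
```

```text
t 10.47 tcp [0.5899 0.2305 0.2545] yaw_y 124.4 zdir [-0. -0. -1.] j [-0.36  0.58 -0.14  1.77  0.11  0.8   1.61] F [ 0.1 -0.1 -0.5] M [ 0.04 -0.    0.02] w 0.0529 g 52.4
tool shift to goal [-0.     -0.     -0.0005]
```

The 6 mm lift met no resistance, so the cap is free. Lifting straight up.

Emit:
arm_command:
  plan:
    - {"claw": 1, "tx": 0, "ty": 0, "tz": -0.01, "ax": 0, "ay": 0, "az": 0}
    - {"claw": 1, "tx": 0, "ty": 0, "tz": -0.015, "ax": 0, "ay": 0, "az": 0}
    - {"claw": 1, "tx": 0, "ty": 0, "tz": -0.015, "ax": 0, "ay": 0, "az": 0}
    - {"claw": 1, "tx": 0, "ty": 0, "tz": -0.015, "ax": 0, "ay": 0, "az": 0}
    - {"claw": 1, "tx": 0, "ty": 0, "tz": -0.015, "ax": 0, "ay": 0, "az": 0}
    - {"claw": 1, "tx": 0, "ty": 0, "tz": -0.015, "ax": 0, "ay": 0, "az": 0}
    - {"claw": 1, "tx": 0, "ty": 0, "tz": -0.01, "ax": 0, "ay": 0, "az": 0}
    - {"claw": 1, "tx": 0, "ty": 0, "tz": -0.005, "ax": 0, "ay": 0, "az": 0}
    - {"claw": 1, "tx": 0, "ty": 0, "tz": 0, "ax": 0, "ay": 0, "az": 0}
    - {"claw": 1, "tx": 0, "ty": 0, "tz": 0, "ax": 0, "ay": 0, "az": 0}
  squeeze: 50

```text
clock: 11.3
tcp_pos: [0.5899, 0.2304, 0.3545]
orientation: [0.93, -3.001, 0.0]
contact_force: [-0.4, 0.8, -1.8]
grip_width: 0.0532
gripper_force: 53.3
```

```bash
python3 -c "
from h import *
st([.518,-.234,.355])
im=r.grab_frame('side')[:,:,::-1]; cv2.imwrite('pics/s2.png',cv2.resize(im[90:240,190:390],None,fx=4,fy=4,interpolation=cv2.INTER_CUBIC))"
```

```text
t 11.3 tcp [0.5899 0.2304 0.3545] yaw_y 124.4 zdir [-0. -0. -1.] j [-0.36  0.46 -0.16  1.7   0.08  0.98  1.63] F [-0.4  0.8 -1.8] M [ 0.01  0.04 -0.04] w 0.0532 g 53.3
tool shift to goal [ 0.3218 -0.3424 -0.0004]
```

View pics/s2.png

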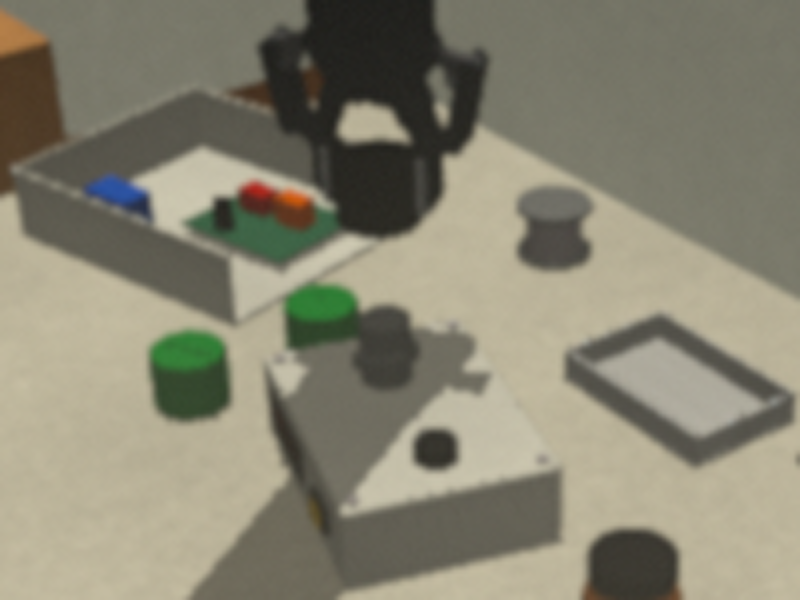

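The neck is bare at crop (386,345) and the cap is held upright at (383,190), so it is off. Carrying it over the dish.

Emit:
arm_command:
  plan:
    - {"claw": 1, "tx": 0.012, "ty": -0.0127, "tz": 0, "ax": 0, "ay": 0, "az": 0}
    - {"claw": 1, "tx": 0.023, "ty": -0.0245, "tz": 0, "ax": 0, "ay": 0, "az": 0}
    - {"claw": 1, "tx": 0.023, "ty": -0.0245, "tz": 0, "ax": 0, "ay": 0, "az": 0}
    - {"claw": 1, "tx": 0.023, "ty": -0.0245, "tz": 0, "ax": 0, "ay": 0, "az": 0}
    - {"claw": 1, "tx": 0.023, "ty": -0.0245, "tz": 0, "ax": 0, "ay": 0, "az": 0}
    - {"claw": 1, "tx": 0.023, "ty": -0.0245, "tz": 0, "ax": 0, "ay": 0, "az": 0}
    - {"claw": 1, "tx": 0.023, "ty": -0.0245, "tz": 0, "ax": 0, "ay": 0, "az": 0}
    - {"claw": 1, "tx": 0.023, "ty": -0.0245, "tz": 0, "ax": 0, "ay": 0, "az": 0}
    - {"claw": 1, "tx": 0.023, "ty": -0.0245, "tz": 0, "ax": 0, "ay": 0, "az": 0}
    - {"claw": 1, "tx": 0.023, "ty": -0.0245, "tz": 0, "ax": 0, "ay": 0, "az": 0}
  squeeze: 50

```text
clock: 12.18
tcp_pos: [0.54, -0.0879, 0.3539]
orientation: [0.928, -3.0, -0.001]
contact_force: [-0.2, 0.1, -0.6]
grip_width: 0.0533
gripper_force: 53.3
```

Emit:
arm_command:
  plan:
    - {"claw": 1, "tx": 0.023, "ty": -0.0245, "tz": 0, "ax": 0, "ay": 0, "az": 0}
    - {"claw": 1, "tx": 0.023, "ty": -0.0245, "tz": 0, "ax": 0, "ay": 0, "az": 0}
    - {"claw": 1, "tx": 0.023, "ty": -0.0245, "tz": 0, "ax": 0, "ay": 0, "az": 0}
    - {"claw": 1, "tx": 0.023, "ty": -0.0245, "tz": 0, "ax": 0, "ay": 0, "az": 0}
    - {"claw": 1, "tx": 0.011, "ty": -0.011, "tz": 0, "ax": 0, "ay": 0, "az": 0}
    - {"claw": 1, "tx": 0, "ty": 0, "tz": 0, "ax": 0, "ay": 0, "az": 0}
    - {"claw": 1, "tx": 0, "ty": 0, "tz": 0, "ax": 0, "ay": 0, "az": 0}
    - {"claw": 1, "tx": 0, "ty": 0, "tz": 0, "ax": 0, "ay": 0, "az": 0}
    - {"claw": 1, "tx": 0, "ty": 0, "tz": 0, "ax": 0, "ay": 0, "az": 0}
    - {"claw": 1, "tx": 0, "ty": 0, "tz": 0, "ax": 0, "ay": 0, "az": 0}
  squeeze: 50

```text
clock: 13.02
tcp_pos: [0.5182, -0.2325, 0.3545]
orientation: [0.933, -3.0, -0.001]
contact_force: [1.0, -0.1, -0.8]
grip_width: 0.0533
gripper_force: 53.3
```

```bash
python3 -c "
from h import *
st([.518,-.234,.185])
for n in('side','top'):
  r.grab_frame(n)
  for t in('cap_mid','dish_floor'): print(n,t,[w(n,d['location']).round(4).tolist() for d in r.tip_of(t,n)])"
```

```text
t 13.02 tcp [ 0.5182 -0.2325  0.3545] yaw_y 124.6 zdir [-0.     0.001 -1.   ] j [ 0.32  0.36 -0.01  1.87  0.    0.92  2.48] F [ 1.  -0.1 -0.8] M [-0.02 -0.02 -0.  ] w 0.0533 g 53.3
tool shift to goal [ 0.0011 -0.0013  0.1695]
side cap_mid [[0.5143, 0.3685, 0.0219], [0.6235, 0.3674, 0.0222], [0.5152, -0.2317, 0.1932]]
side dish_floor [[0.5147, -0.2343, 0.0048]]
top cap_mid [[0.6265, 0.3628, 0.0217], [0.5191, 0.3679, 0.0261], [0.52, -0.2323, 0.1959]]
top dish_floor [[0.5198, -0.2316, 0.0059]]
```

The cap is within about 1 mm of the dish centre. Touchdown should come at TCP z of about 0.185.

Emit:
arm_command:
  plan:
    - {"claw": 1, "tx": 0, "ty": 0, "tz": 0.015, "ax": 0, "ay": 0, "az": 0}
    - {"claw": 1, "tx": 0, "ty": 0, "tz": 0.03, "ax": 0, "ay": 0, "az": 0}
    - {"claw": 1, "tx": 0, "ty": 0, "tz": 0.03, "ax": 0, "ay": 0, "az": 0}
    - {"claw": 1, "tx": 0, "ty": 0, "tz": 0.03, "ax": 0, "ay": 0, "az": 0}
    - {"claw": 1, "tx": 0, "ty": 0, "tz": 0.03, "ax": 0, "ay": 0, "az": 0}
    - {"claw": 1, "tx": 0, "ty": 0, "tz": 0.02, "ax": 0, "ay": 0, "az": 0}
    - {"claw": 1, "tx": 0, "ty": 0, "tz": 0.008, "ax": 0, "ay": 0, "az": 0}
    - {"claw": 1, "tx": 0, "ty": 0, "tz": 0, "ax": 0, "ay": 0, "az": 0}
    - {"claw": 1, "tx": 0, "ty": 0, "tz": 0, "ax": 0, "ay": 0, "az": 0}
    - {"claw": 1, "tx": 0, "ty": 0, "tz": 0, "ax": 0, "ay": 0, "az": 0}
  squeeze: 50

```text
clock: 14.15
tcp_pos: [0.5187, -0.2341, 0.1932]
orientation: [-0.929, 2.999, -0.002]
contact_force: [-0.1, -0.3, -1.7]
grip_width: 0.0532
gripper_force: 53.3
```

Emit:
arm_command:
  plan:
    - {"claw": 1, "tx": 0, "ty": 0, "tz": 0.001, "ax": 0, "ay": 0, "az": 0}
    - {"claw": 1, "tx": 0, "ty": 0, "tz": 0.001, "ax": 0, "ay": 0, "az": 0}
    - {"claw": 1, "tx": 0, "ty": 0, "tz": 0.001, "ax": 0, "ay": 0, "az": 0}
    - {"claw": 1, "tx": 0, "ty": 0, "tz": 0.001, "ax": 0, "ay": 0, "az": 0}
    - {"claw": 1, "tx": 0, "ty": 0, "tz": 0.001, "ax": 0, "ay": 0, "az": 0}
    - {"claw": 1, "tx": 0, "ty": 0, "tz": 0, "ax": 0, "ay": 0, "az": 0}
    - {"claw": 1, "tx": 0, "ty": 0, "tz": 0, "ax": 0, "ay": 0, "az": 0}
    - {"claw": 1, "tx": 0, "ty": 0, "tz": 0, "ax": 0, "ay": 0, "az": 0}
    - {"claw": 1, "tx": 0, "ty": 0, "tz": 0, "ax": 0, "ay": 0, "az": 0}
    - {"claw": 1, "tx": 0, "ty": 0, "tz": 0, "ax": 0, "ay": 0, "az": 0}
  squeeze: 50

```text
clock: 14.98
tcp_pos: [0.5179, -0.2338, 0.1867]
orientation: [-0.93, 3.001, 0.0]
contact_force: [-0.3, 0.8, -0.4]
grip_width: 0.0529
gripper_force: 53.3
```

No contact yet, so I lower in 0.5–1 mm steps.

Emit:
arm_command:
  plan:
    - {"claw": 1, "tx": 0, "ty": 0, "tz": 0.0005, "ax": 0, "ay": 0, "az": 0}
    - {"claw": 1, "tx": 0, "ty": 0, "tz": 0.0005, "ax": 0, "ay": 0, "az": 0}
    - {"claw": 1, "tx": 0, "ty": 0, "tz": 0.0005, "ax": 0, "ay": 0, "az": 0}
    - {"claw": 1, "tx": 0, "ty": 0, "tz": 0, "ax": 0, "ay": 0, "az": 0}
    - {"claw": 1, "tx": 0, "ty": 0, "tz": 0, "ax": 0, "ay": 0, "az": 0}
    - {"claw": 1, "tx": 0, "ty": 0, "tz": 0, "ax": 0, "ay": 0, "az": 0}
    - {"claw": 1, "tx": 0, "ty": 0, "tz": 0, "ax": 0, "ay": 0, "az": 0}
    - {"claw": 1, "tx": 0, "ty": 0, "tz": 0, "ax": 0, "ay": 0, "az": 0}
    - {"claw": 1, "tx": 0, "ty": 0, "tz": 0, "ax": 0, "ay": 0, "az": 0}
    - {"claw": 1, "tx": 0, "ty": 0, "tz": 0, "ax": 0, "ay": 0, "az": 0}
  squeeze: 50

```text
clock: 15.82
tcp_pos: [0.5179, -0.2338, 0.1852]
orientation: [-0.93, 3.001, 0.0]
contact_force: [0.0, 0.0, -1.0]
grip_width: 0.0528
gripper_force: 53.3
```

Emit:
arm_command:
  plan:
    - {"claw": 1, "tx": 0, "ty": 0, "tz": 0.0005, "ax": 0, "ay": 0, "az": 0}
    - {"claw": 1, "tx": 0, "ty": 0, "tz": 0.0005, "ax": 0, "ay": 0, "az": 0}
    - {"claw": 1, "tx": 0, "ty": 0, "tz": 0, "ax": 0, "ay": 0, "az": 0}
    - {"claw": 1, "tx": 0, "ty": 0, "tz": 0, "ax": 0, "ay": 0, "az": 0}
    - {"claw": 1, "tx": 0, "ty": 0, "tz": 0, "ax": 0, "ay": 0, "az": 0}
    - {"claw": 1, "tx": 0, "ty": 0, "tz": 0, "ax": 0, "ay": 0, "az": 0}
    - {"claw": 1, "tx": 0, "ty": 0, "tz": 0, "ax": 0, "ay": 0, "az": 0}
    - {"claw": 1, "tx": 0, "ty": 0, "tz": 0, "ax": 0, "ay": 0, "az": 0}
    - {"claw": 1, "tx": 0, "ty": 0, "tz": 0, "ax": 0, "ay": 0, "az": 0}
    - {"claw": 1, "tx": 0, "ty": 0, "tz": 0, "ax": 0, "ay": 0, "az": 0}
  squeeze: 50

```text
clock: 16.65
tcp_pos: [0.5179, -0.2338, 0.185]
orientation: [-0.929, 3.001, -0.0]
contact_force: [-2.8, 1.4, 8.1]
grip_width: 0.0534
gripper_force: 54.0
```

Contact at z=0.185 with 8 N up. Releasing and backing straight up.

Emit:
arm_command:
  plan:
    - {"claw": 0, "tx": 0, "ty": 0, "tz": 0, "ax": 0, "ay": 0, "az": 0}
    - {"claw": 0, "tx": 0, "ty": 0, "tz": 0, "ax": 0, "ay": 0, "az": 0}
    - {"claw": 0, "tx": 0, "ty": 0, "tz": 0, "ax": 0, "ay": 0, "az": 0}
    - {"claw": 0, "tx": 0, "ty": 0, "tz": 0, "ax": 0, "ay": 0, "az": 0}
    - {"claw": 0, "tx": 0, "ty": 0, "tz": 0, "ax": 0, "ay": 0, "az": 0}
    - {"claw": 0, "tx": 0, "ty": 0, "tz": 0, "ax": 0, "ay": 0, "az": 0}
    - {"claw": 0, "tx": 0, "ty": 0, "tz": 0, "ax": 0, "ay": 0, "az": 0}
    - {"claw": 0, "tx": 0, "ty": 0, "tz": 0, "ax": 0, "ay": 0, "az": 0}
    - {"claw": 0, "tx": 0, "ty": 0, "tz": -0.005, "ax": 0, "ay": 0, "az": 0}
    - {"claw": 0, "tx": 0, "ty": 0, "tz": -0.01, "ax": 0, "ay": 0, "az": 0}

```text
clock: 17.48
tcp_pos: [0.5174, -0.2336, 0.1988]
orientation: [0.929, -2.999, -0.002]
contact_force: [0.7, -1.3, 0.8]
grip_width: 0.0852
gripper_force: 0.0
```

Emit:
arm_command:
  plan:
    - {"claw": 0, "tx": 0, "ty": 0, "tz": -0.015, "ax": 0, "ay": 0, "az": 0}
    - {"claw": 0, "tx": 0, "ty": 0, "tz": -0.02, "ax": 0, "ay": 0, "az": 0}
    - {"claw": 0, "tx": 0, "ty": 0, "tz": -0.02, "ax": 0, "ay": 0, "az": 0}
    - {"claw": 0, "tx": 0, "ty": 0, "tz": -0.03, "ax": 0, "ay": 0, "az": 0}
    - {"claw": 0, "tx": 0, "ty": 0, "tz": -0.03, "ax": 0, "ay": 0, "az": 0}
    - {"claw": 0, "tx": 0, "ty": 0, "tz": -0.03, "ax": 0, "ay": 0, "az": 0}
    - {"claw": 0, "tx": 0, "ty": 0, "tz": -0.02, "ax": 0, "ay": 0, "az": 0}
    - {"claw": 0, "tx": 0, "ty": 0, "tz": 0, "ax": 0, "ay": 0, "az": 0}
    - {"claw": 0, "tx": 0, "ty": 0, "tz": 0, "ax": 0, "ay": 0, "az": 0}
    - {"claw": 0, "tx": 0, "ty": 0, "tz": 0, "ax": 0, "ay": 0, "az": 0}

```text
clock: 18.32
tcp_pos: [0.5174, -0.2336, 0.3641]
orientation: [0.93, -3.0, -0.001]
contact_force: [-0.4, 0.8, 0.1]
grip_width: 0.0848
gripper_force: 0.0
```

```bash
python3 -c "
from h import *
st()
im=r.grab_frame('side')[:,:,::-1]; cv2.imwrite('pics/s3.png',cv2.resize(im[150:380,200:500],None,fx=2.6,fy=2.6,interpolation=cv2.INTER_CUBIC))
for t in('cap_mid','dish_floor'): print(t,[w('side',d['location']).round(4).tolist() for d in r.tip_of(t,'side')])"
```

```text
t 18.32 tcp [ 0.5174 -0.2336  0.3641] yaw_y 124.4 zdir [-0.001  0.    -1.   ] j [ 0.32  0.35 -0.01  1.86  0.    0.94  2.48] F [-0.4  0.8  0.1] M [ 0.06 -0.05  0.  ] w 0.0848 g 0.0
cap_mid [[0.5143, -0.2331, 0.0274], [0.5161, 0.3688, 0.0227], [0.6257, 0.3659, 0.0211]]
dish_floor [[0.5152, -0.2336, 0.0038]]
```

View pics/s3.png

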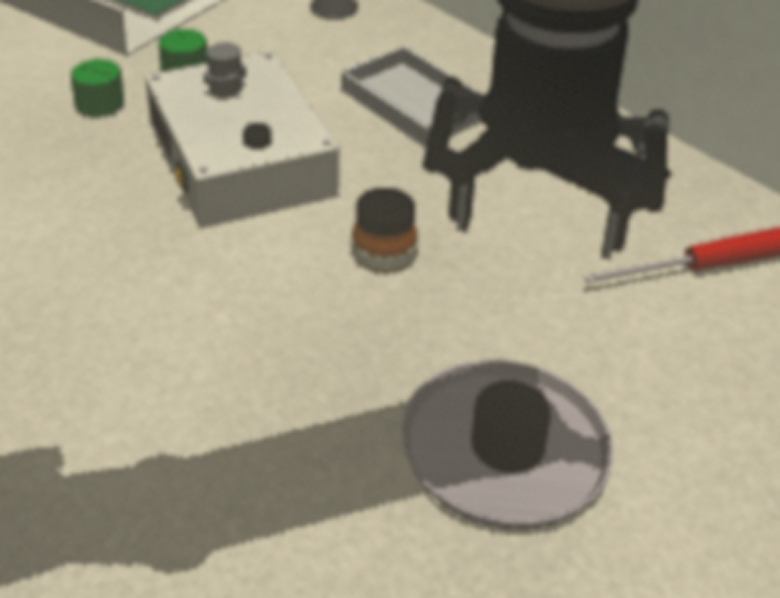

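The cap stands upright in the middle of the dish at crop (510,425). The neck is bare at (224,70) and the gripper is clear.

```bash
python3 -c "
from bench import r
print(r.hand_in())"
```

```text
the job is handed in; nothing more can be done
None
```

I unscrewed the black cap (122° counter-clockwise in two grasps), lifted it off, set it upright in the middle of the steel dish, and handed the job in at about 18 s; no verdict was returned.

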